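Seat the viewing plate and hold a sample tube over it

ROBOT

A 7-joint arm with a two-finger parallel gripper is mounted at the origin on the work surface. World frame = base frame: x ahead of the robot, y to its left, z up, the work surface at z = 0. Lengths are in m, angles in rad, forces in N, time in s.
With the tool pointing down it reaches from about 0.425 to 1.025 m from the base axis. Payload 9.4 kg.
Tool frame: the origin (TCP) lies midway between the tips of the shut fingers; the grasp point (between the pads) lies 19 mm behind it (arm.grip_point_offset is the distance from the TCP to the grasp point, in m); z points along the fingers, y is the direction in which the jaws open and shut (so a half turn about z gives the same grasp; the last joint's range is limited). The gripper opens to 85 mm and grips with 20 to 120 N. Pads are 22 mm wide; open, the fingers measure 114 mm over their backs; the gripper's body (76 mm by 85 mm) begins 54 mm behind the grasp point. The pads swing forward as they close: fully open they stand 13 mm farther back than shut.
Start: joints at [1.103, 0.599, -0.003, 1.599, 0.002, 0.943, -0.08], TCP at [0.276, -0.67, 0.231] pointing down, gripper open.
Joint ranges: [-2.57, 2.57], [-0.35, 1.97], [-1.29, 1.29], [0.11, 2.56], [-1.05, 4.19], [0.11, 1.86], [-2.63, 2.63]. Speed limits (rad/s): [2.22, 2.22, 3.01, 3.01, 3.14, 3.14, 3.14].

INTERFACE

Orientations are given as a unit quaternion [w, x, y, z].
In Python, from rig import arm gives the robot as it stands.
- The arm moves only by the tool servo_tool, never from a script. Its argument "moves" is a list of rows, each a list of 7 numbers: the shift along the tool's x, y, z in cm, then the turn, a rotation vector about the tool's x, y, z in degrees, then the finger opening in cm, from 0 to 8.54. A call has exactly 5 rows; each row is the pose to reach, as a shift and turn from the pose commanded when the call began, along the tool's axes at that moment; what a row does not reach only later rows make up. A row lasts 1/8 s, in which the tool goes at most 62.5 mm and 10.7 degrees, less where a joint would pass 70% of its speed; a pose out of reach is approached as far as the arm can. A call with a gripper value outside its range is refused whole. The fingers move at their own pace and stop on an object; "grip_force" is the grip in N (left out, the last holds). Time passes only in rows, so rows that repeat a pose let the fingers close, or fill a call up. It gives the time, the measured TCP pose, the force and the opening at its end, in the units of the state.
- arm.sense(): the state, without advancing time (a new reading comes with each control period).
- arm.grab_frame(name): name is "scene" or "top" or "wrist"; returns a dict with "img" (480x640x3 uint8, blue, green, red), "fov_y" (degrees; the focal length in pixels is half the picture's height over the tangent of half this angle, whatever the lens; pixels are square), "cx", "cy" (the principal point, pixels), "R" (3x3) and "t" (3): a world point X has camera coordinates R X + t. Camera axes: x right, y down, z forward; pixel columns grow to the right and rows downward; lengths in m; the calibration is good to about 2 mm. A picture is of the moment at which its call begins. There is no depth.
- arm.hand_in(): hands the job in, once; it reports no verdict.
Trained networks look in a picture, given as the dict that the camera call returned (one of the last four; its "shot" number tells which), for a name from the list of things; names that differ only in an ending like _2 or _b are one class to them, and where a whole thing is asked for, a point or a joint stands for the part that bears it (a point fixed in the world has none). Each returns a list of dicts, best first, with "p" (0 to 1); they miss things now and then, are a little off and sometimes report something else, mostly with a low value. They report only what shows in the picture. A call takes as long as a camera call. They do not tell look-alikes from the thing itself.
- arm.look_for(picture, thing): "xyz" ([x, y, z] in m, in the coordinates of the camera as it stood for that picture, good to about 4 mm: the middle of the surface that is visible of it).
The state is a dict: "t": time; "qpos": joint angles; "joint_vel": joint speeds; "joint_torque": joint torques, N m; "ee_pos": TCP position; "tcp_rot": TCP orientation; "contact_force": force on the tool from outside, world axes, zero at the start; "moment": the same for the moment, N m; "finger_gap": opening from 0.0 (shut) to 1.0 (fully open).
Only numpy, scipy, OpenCV 4.12 (cv2) and the standard library are available. Lean on these libraries where they do the work, as an engineer would, in place of code of your own. Each camera call takes 0.05 s, during which the arm holds its last target. There are 200 camera calls.

TASK

First press the white viewing plate down at its raised edge until it lies level in its frame. Then draw the long capped tube straight up out of the rack, bring it over the middle of the viewing plate, tip it to about 45 degrees with the cap end higher, and keep holding it there in the gripper, at least 5 cm above the plate at its lowest point and touching nothing else: the job finishes while holding. Leave the short tubes in the rack and the other things where they are.

Things in the scene. Friction and masses are not known exactly. Their poses are not given: they have to be found in the camera images.
- frame: Black square frame fixed to the bench, 140 x 140 x 18 mm, with a 112 mm square recess, floor 12 mm above the bench. Origin: centre of underside; z up. A 10 mm steel lift pin in the recess, 42 mm from the centre towards -x, props the plate up; stiff sliding fit, no spring: pushed with over 6 N it sinks and stays down. Frame and rack may change sides.
- plate: Loose white ceramic plate, 110 x 110 x 6 mm, 0.16 kg, in the frame's recess, its axes along the frame's. Origin: centre of underside; z its upward normal. At first its +x edge rests on the recess floor, its -x edge, robot side, is up 13 mm (tilt 0.12 rad). Pressed over the pin (42 mm from the centre towards -x) with 10 to 20 N it goes level, top flush with the rim, 18 mm above the bench.
- rack: White tube rack fixed to the bench, a block 80 mm (x) by 200 mm (y) and 62 mm high, with three round holes of 32 mm in a row along its y axis, 62 mm apart, the middle one at the centre, 52 mm deep. Origin: centre of its underside. Each hole holds one tube; which one holds the long tube varies.
- tube: The long tube: upright grey plastic tube with a blue screw cap, 115 mm long in all, about 60 g, standing loose in a rack hole; 63 mm of it stands above the rack: 50 mm of plain round body of 29 mm diameter, then the cap of 34 mm diameter and 13 mm height. Origin: centre of its lower end; z points along the tube to the cap.
- tube_mid (a point): Middle of the long tube, on its axis, 57.5 mm from its lower end.
- tube_tip (a point): Centre of the long tube's lower end (which is 19 mm across, widening to 29 mm within 16 mm).
- short_a: A short tube of the same make, 82 mm long, standing 30 mm above the rack in its hole: to be left in the rack. Origin: centre of its lower end.
- short_b: The other short tube, same as short_a; to be left in the rack.
- bottle: Glass bottle with a cap, 70 mm across, 130 mm high, standing loose on the bench beyond the work; leave alone. Origin: centre of its underside.
- tip_box: Orange box of 85 x 125 x 50 mm, loose on the bench beyond the work; leave alone. Origin: centre of its underside.
- block: Wooden block of 70 x 70 x 60 mm, loose on the bench beyond the work; leave alone. Origin: centre of its underside.
There are look-alikes about, which are no part of the job. What is shaped like the short_b but red is not meant. Leave any brown look-alike of the tube alone.

How it is judged:
On the way, in this order (a step that is already met when the one before it is completed fails the run):
1. the plate lies level in its frame, the tube still in the rack (angle between plate's own z axis and vertical below 0.03 rad and z of plate in the frame of frame below 0.014 m and height (world z) of tube_tip below 0.03 m), for 0.2 s.
2. the long tube is drawn out of its hole (height (world z) of tube_tip above 0.066 m and contact force between tube and the fingers above 1 N), for 0.1 s.
At the end, for the whole second after the job is handed in: Plate level in its frame (0.03 rad, within 2 mm of the floor). Long tube at rest in the fingers, 32 to 58 degrees from upright, cap end higher, middle within 40 mm of the plate's centre from above, lower end over 75 mm above the bench, touching no rack, frame or plate; short tubes upright (angle between plate's own z axis and vertical below 0.03 rad and z of plate in the frame of frame below 0.014 m and horizontal distance between plate and frame below 0.006 m and horizontal distance between tube_mid and plate below 0.04 m and height (world z) of tube_tip above 0.075 m and angle between tube's own z axis and vertical between 0.56 and 1.01 rad and contact force between tube and the fingers above 1 N and contact force between tube and rack below 0.2 N and contact force between tube and plate below 0.2 N and contact force between tube and frame below 0.2 N and linear speed of tube below 0.03 m/s and angle between each of short_a, short_b's own z axis and vertical below 0.2 rad); the arm keeps its last pose, push and grip.
It fails at once if a short tube is pulled out or knocked out of the rack (distance of any of short_a, short_b from where it was at the start of the episode above 0.02 m).
It fails at once if the bottle, tip box or wooden block is pushed away (distance of any of bottle, tip_box, block from where it was at the start of the episode above 0.025 m).
It also fails if it takes over 58 s, if anything falls off the work surface, if the arm or the gripper's body presses on something with over 40 N, if the wrist force passes 120 N, or if a joint passes its speed limit or range.

## Working session

There is one attempt and no reset: what is moved stays moved. The work goes in short steps, Python scripts to look and compute and a tool call to move; the robot and the scene stay as the last step left them, time stands still between calls to the robot, and variables do not carry over. Pictures are saved under pics/ and viewed, about 8 in all and at most 12, crops included, and the job is handed in when it is done.

Besides the shell and the picture viewer there is one more tool, called in YAML: its name, and indented under it one key for each argument. servo_tool: Moves the arm, as the interface text tells. Its arguments: {"type":"object","properties":{"moves":{"type":"array","items":{"type":"array","items":{"type":"number"}}},"grip_force":{"type":"number"}},"required":["moves"]}

```bash
ls; mkdir -p pics; cat > h.py <<'E'
import numpy as np, cv2
from rig import arm
def shot(name,fn=None):
    p=arm.grab_frame(name)
    if fn: cv2.imwrite('pics/'+fn,p['img'])
    return p
def K(p):
    f=p['img'].shape[0]/2/np.tan(np.radians(p['fov_y'])/2); return f,p['cx'],p['cy']
def world(p,c): return np.array(p['R']).T@(np.array(c)-np.array(p['t']))
def pix(p,X):
    c=np.array(p['R'])@np.array(X)+np.array(p['t']); f,cx,cy=K(p); return np.array([cx+f*c[0]/c[2],cy+f*c[1]/c[2]])
def ray(p,u,v,z):
    f,cx,cy=K(p); d=np.array(p['R']).T@np.array([(u-cx)/f,(v-cy)/f,1]); o=world(p,[0,0,0]); return o+d*(z-o[2])/d[2]
def find(p,n):
    for r in arm.look_for(p,n):
        c=r['xyz']; w=world(p,c); print(n,round(r['p'],2),w.round(3),pix(p,w).round(0))
E
python3 - <<'E'
from h import *
s=arm.sense(); print({k:np.round(v,3) for k,v in s.items()}, arm.grip_point_offset)
for n in('scene','top'):
    p=shot(n,n+'0.png'); print(n,p['img'].shape,p['fov_y'],world(p,[0,0,0]).round(3))
    for t in('frame','plate','rack','tube','short_a','bottle','tip_box','block'): find(p,t)
E
```

```text
pics
{'t': np.float64(0.0), 'qpos': array([ 1.103,  0.6  , -0.003,  1.6  ,  0.002,  0.943, -0.08 ]), 'joint_vel': array([ 0.002,  0.001,  0.002, -0.001, -0.   ,  0.002, -0.   ]), 'joint_torque': array([ 0.0000e+00, -7.7647e+01,  1.5650e+00, -2.5802e+01,  1.2000e-02,
        9.0000e-03, -0.0000e+00]), 'ee_pos': array([ 0.276, -0.67 ,  0.23 ]), 'tcp_rot': array([-0.001,  0.981,  0.194, -0.   ]), 'contact_force': array([ 0.228, -0.765,  0.361]), 'moment': array([-0.034, -0.008,  0.001]), 'finger_gap': np.float64(1.001)} 0.0187
scene (480, 640, 3) 44.8885867694949 [ 1.135 -0.071  0.923]
frame 0.83 [ 0.57  -0.217  0.015] [171. 261.]
plate 0.92 [ 0.537 -0.225  0.027] [163. 243.]
rack 0.96 [0.569 0.219 0.062] [406. 199.]
tube 0.69 [0.577 0.283 0.113] [446. 178.]
tube 0.55 [0.585 0.397 0.081] [504. 181.]
short_a 0.87 [0.534 0.167 0.092] [374. 179.]
short_a 0.81 [0.558 0.223 0.093] [409. 183.]
short_a 0.71 [0.469 0.06  0.075] [309. 168.]
bottle 0.71 [0.75  0.043 0.09 ] [337. 300.]
tip_box 0.95 [0.725 0.253 0.051] [453. 271.]
tip_box 0.22 [0.575 0.284 0.116] [446. 176.]
block 0.92 [ 0.725 -0.297  0.058] [124. 341.]
top (480, 640, 3) 57.81863543257793 [0.428 0.074 0.963]
frame 0.79 [ 0.526 -0.211  0.02 ] [457. 282.]
plate 0.88 [ 0.534 -0.225  0.024] [464. 278.]
rack 0.9 [0.542 0.212 0.06 ] [259. 275.]
tube 0.87 [0.577 0.397 0.113] [162. 256.]
tube 0.58 [0.567 0.278 0.124] [221. 259.]
short_a 0.81 [0.527 0.166 0.089] [280. 280.]
short_a 0.57 [0.547 0.217 0.09 ] [255. 271.]
short_a 0.54 [0.463 0.064 0.085] [331. 311.]
bottle 0.75 [0.715 0.045 0.09 ] [338. 190.]
tip_box 0.65 [0.71  0.255 0.052] [241. 199.]
block 0.95 [ 0.709 -0.299  0.063] [496. 194.]
```

View pics/scene0.png

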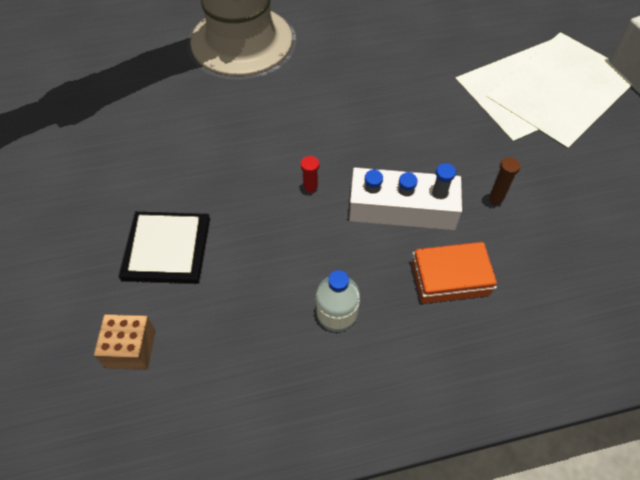

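View pics/top0.png

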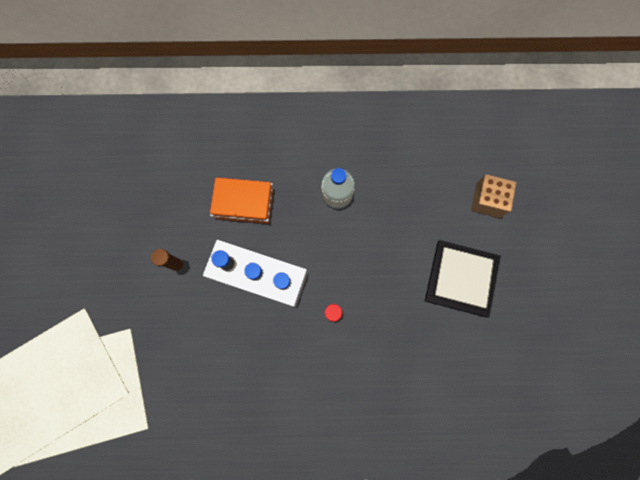

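Candidates for the long tube: the blue-capped dark-grey tube in the rack (scene 445,178; top 221,259), and the brown look-alike (scene 504,181; top 165,258). The blue-capped short tubes are at scene (374,180) and (408,183), and the red one is at (310,172). By the description I choose the one in the rack at scene (445,178). Next come finer measurements and a close crop.

```bash
python3 - <<'E'
from h import *
crops=[]
for n in('scene','top'):
    p=shot(n); im=p['img']; hsv=cv2.cvtColor(im,cv2.COLOR_BGR2HSV)
    m=cv2.inRange(hsv,(105,150,60),(130,255,255))
    k,l,st,c=cv2.connectedComponentsWithStats(m)
    for i in range(1,k):
        if st[i,4]>60: print(n,'blue',st[i,4],c[i].round(1),[ray(p,*c[i],z)[:2].round(4) for z in(.086,.119)])
    u,v=pix(p,[.537,-.225,.02]).astype(int); W=55
    g=cv2.cvtColor(im,cv2.COLOR_BGR2GRAY)
    for nm,mask,z in(('plate',(g>150),.02),('frame',(g<22)|(g>150),.018)):
        mm=np.zeros_like(g); mm[v-W:v+W,u-W:u+W]=mask[v-W:v+W,u-W:u+W]*255
        mm=cv2.morphologyEx(mm,cv2.MORPH_OPEN,np.ones((3,3)))
        ct=max(cv2.findContours(mm,0,2)[0],key=cv2.contourArea)
        h=cv2.convexHull(ct); q=cv2.approxPolyN(h,4).reshape(-1,2) if nm else 0
        w=np.array([ray(p,*a,z) for a in q.astype(float)])
        print(n,nm,cv2.contourArea(ct),q.tolist(),w[:,:2].round(3).tolist(),'c',w.mean(0).round(4),'len',np.linalg.norm(np.roll(w,-1,0)-w,axis=1).round(3),'ang',[round(float(np.degrees(np.arctan2(*(w[(i+1)%4]-w[i])[[1,0]]))),1) for i in range(4)])
    a=cv2.resize(im[v-60:v+60,max(0,u-60):u+60],(390,390),interpolation=2)
    u,v=pix(p,[.567,.278,.1]).astype(int)
    crops.append(np.hstack([a,cv2.resize(im[v-60:v+60,u-60:u+60],(390,390),interpolation=2)]))
cv2.imwrite('pics/crop1.png',cv2.resize(np.vstack(crops),(600,600)))
E
```

```text
scene blue 285 [445.4 171.9] [array([0.5444, 0.299 ]), array([0.5676, 0.2844])]
scene blue 235 [373.3 178.3] [array([0.5277, 0.1669]), array([0.5516, 0.1575])]
scene blue 238 [407.5 181. ] [array([0.5481, 0.2253]), array([0.5712, 0.2136])]
scene blue 334 [338.1 280.1] [array([0.714 , 0.0537]), array([0.7305, 0.0488])]
scene plate 3273.0 [[198, 217], [190, 272], [128, 270], [139, 215]] [[0.491, -0.158], [0.604, -0.186], [0.574, -0.292], [0.461, -0.265]] c [ 0.5325 -0.2254  0.02  ] len [0.117 0.11  0.117 0.111] ang [-13.8, -105.6, 166.7, 74.2]
scene frame 3273.0 [[198, 217], [190, 272], [128, 270], [139, 215]] [[0.489, -0.159], [0.603, -0.186], [0.573, -0.292], [0.459, -0.266]] c [ 0.5311 -0.2258  0.018 ] len [0.117 0.11  0.117 0.111] ang [-13.8, -105.6, 166.7, 74.2]
top blue 183 [338.3 175.6] [array([0.7485, 0.044 ]), array([0.7364, 0.0451])]
top blue 213 [220.2 258.6] [array([0.5735, 0.2885]), array([0.568 , 0.2805])]
top blue 197 [252.7 271. ] [array([0.5471, 0.2219]), array([0.5426, 0.2163])]
top blue 193 [281.4 280.5] [array([0.5269, 0.1636]), array([0.5231, 0.1602])]
top plate 2384.0 [[493, 259], [486, 308], [435, 294], [444, 247]] [[0.574, -0.295], [0.468, -0.27], [0.5, -0.162], [0.603, -0.189]] c [ 0.5363 -0.2291  0.02  ] len [0.109 0.113 0.107 0.11 ] ang [166.8, 73.6, -14.5, -105.0]
top frame 2384.0 [[493, 259], [486, 308], [435, 294], [444, 247]] [[0.575, -0.296], [0.468, -0.271], [0.5, -0.163], [0.603, -0.189]] c [ 0.5365 -0.2297  0.018 ] len [0.11  0.113 0.107 0.11 ] ang [166.8, 73.6, -14.5, -105.0]
```

View pics/crop1.png

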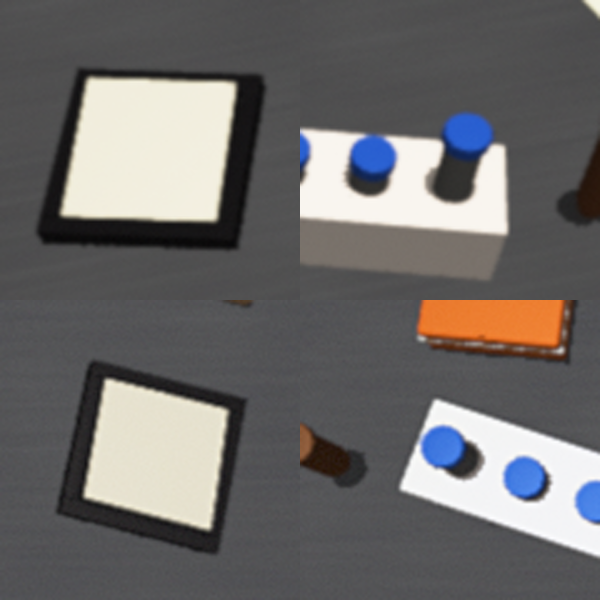

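The crops confirm it: the long blue-capped grey tube stands at the +y end of the rack (scene 445,172), with the plate at top (464,278). The measurements fit the given sizes: tubes 61.5 mm apart, rack x axis at -19.4°, frame x axis about -14.3°, plate centre (0.535,-0.227), pin about (0.494,-0.217).

```bash
cat >> h.py <<'E'
from scipy.spatial.transform import Rotation as Ro
def down(yaw_y):  # tool down, tool y axis at world azimuth yaw_y (deg)
    a=np.radians(yaw_y); y=np.array([np.cos(a),np.sin(a),0]); z=np.array([0,0,-1.]); return np.c_[np.cross(y,z),y,z]
def cur():
    s=arm.sense(); q=s['tcp_rot']; return s,np.array(s['ee_pos']),Ro.from_quat([q[1],q[2],q[3],q[0]]).as_matrix()
def delta(P,R):
    s,p,M=cur(); print('shift cm',(M.T@(np.array(P)-p)*100).round(2),'turn',np.degrees(Ro.from_matrix(M.T@R).as_rotvec()).round(2),
     't',round(s['t'],2),'pos',p.round(4),'z',M[:,2].round(3),'y',M[:,1].round(3),'q',np.round(s['qpos'],2),'F',np.round(s['contact_force'],1),'gap',round(float(s['finger_gap']),3))
E
python3 -c "
from h import *
delta([.494,-.217,.08],down(-23.7))"
```

```text
shift cm [ 37.41 -33.62  15.13] turn [ -0.     0.   -43.91] t 1.0 pos [ 0.2762 -0.6703  0.2313] z [-0.  0. -1.] y [ 0.381 -0.925 -0.   ] q [ 1.1   0.6  -0.    1.6   0.    0.94 -0.08] F [-0.9 -0.1  0. ] gap 0.999
```

servo_tool:
  moves:
    - [4,-3.6,1,0,0,-5,0]
    - [8,-7.2,2.5,0,0,-10,0]
    - [12,-10.8,4,0,0,-15,0]
    - [16,-14.4,5.5,0,0,-20,0]
    - [20,-18,7,0,0,-24,0]

```text
t: 1.62
ee_pos: [0.3932, -0.4263, 0.1611]
tcp_rot: [0.0, 0.919, 0.395, 0.0]
contact_force: [1.6, -0.3, -0.3]
finger_gap: -0.001
```

servo_tool:
  moves:
    - [4,-1.2,1,0,0,-5,0]
    - [8,-2.4,2,0,0,-10,0]
    - [12,-3.6,4,0,0,-14,0]
    - [16,-5,6,0,0,-18,0]
    - [20,-6.5,7.5,0,0,-20,0]

```text
t: 2.25
ee_pos: [0.484, -0.237, 0.0857]
tcp_rot: [0.0, 0.836, 0.548, 0.0]
contact_force: [1.4, -0.0, -0.7]
finger_gap: 0.0
```

```bash
python3 -c "
from h import *
delta([.494,-.217,.05],down(-23.7))
p=shot('wrist','w1.png');print(pix(p,[.494,-.217,.03]),pix(p,[.535,-.227,.024]))"
```

```text
shift cm [2.23 0.11 3.57] turn [ 0.02 -0.01  0.16] t 2.25 pos [ 0.484  -0.237   0.0857] z [ 0. -0. -1.] y [ 0.917 -0.399  0.   ] q [ 0.45  0.6  -0.15  2.14  0.21  0.42 -0.27] F [ 1.4 -0.  -0.7] gap 0.0
[315.0401065  224.88500154] [385.82128643 210.40906427]
```

View pics/w1.png

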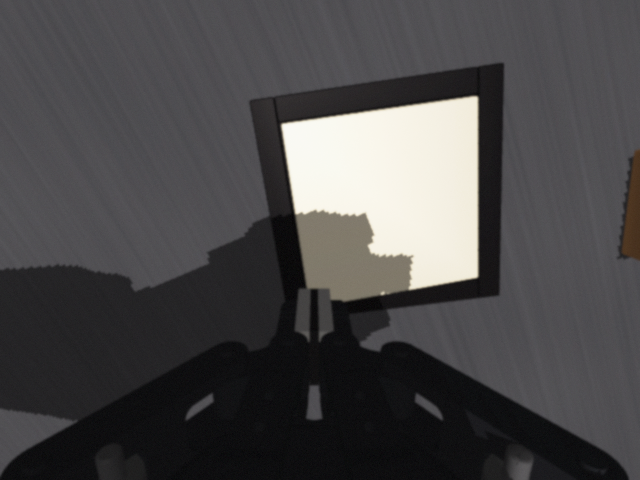

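The wrist view shows the plate with its raised edge on the left (about 291,215). The predicted pin point (315,225) lies 13 mm inside that edge, which is right. I'll move over it and then press down in steps.

servo_tool:
  moves:
    - [1.2,0.1,0,0,0,0,0]
    - [2.2,0.1,1,0,0,0,0]
    - [2.2,0.1,2.5,0,0,0,0]
    - [2.2,0.1,4,0,0,0,0]
    - [2.2,0.1,4.8,0,0,0,0]

```text
t: 2.92
ee_pos: [0.4923, -0.2189, 0.0368]
tcp_rot: [-0.001, 0.837, 0.547, -0.001]
contact_force: [-0.3, -0.4, -0.1]
finger_gap: -0.0
```

servo_tool:
  moves:
    - [0,0,0.3,0,0,0,0]
    - [0,0,0.6,0,0,0,0]
    - [0,0,0.9,0,0,0,0]
    - [0,0,1.2,0,0,0,0]
    - [0,0,1.4,0,0,0,0]

```text
t: 3.55
ee_pos: [0.4928, -0.2184, 0.0244]
tcp_rot: [-0.0, 0.837, 0.547, -0.0]
contact_force: [-2.5, -0.3, 5.5]
finger_gap: -0.002
```

servo_tool:
  moves:
    - [0,0,0.2,0,0,0,0]
    - [0,0,0.4,0,0,0,0]
    - [0,0,0.55,0,0,0,0]
    - [0,0,0.65,0,0,0,0]
    - [0,0,0.7,0,0,0,0]

```text
t: 4.18
ee_pos: [0.4926, -0.2183, 0.018]
tcp_rot: [-0.0, 0.837, 0.547, -0.0]
contact_force: [-6.1, 1.0, 24.7]
finger_gap: 0.003
```

Force has risen to 24.7 N at z = 18 mm, so the plate should be seated. I'll lift off and check.

servo_tool:
  moves:
    - [0,0,-0.5,0,0,0,0]
    - [0,0,-1.5,0,0,0,0]
    - [0,0,-4,0,0,0,0]
    - [-2,0,-8,0,0,0,0]
    - [-4,0,-12,0,0,0,8.5]

```text
t: 4.8
ee_pos: [0.4773, -0.2552, 0.1387]
tcp_rot: [0.0, 0.837, 0.548, 0.0]
contact_force: [0.4, -0.5, 0.5]
finger_gap: 0.201
```

```bash
python3 - <<'E'
from h import *
delta([.568,.282,.16],down(-19.4))
p=shot('wrist'); a=p['img']; q=shot('scene'); b=q['img']
u,v=pix(q,[.535,-.225,.02]).astype(int)
print([pix(p,[.535,-.227,.018]).round(), pix(q,[.535,-.227,.018]).round()])
cv2.imwrite('pics/c2.png',np.hstack([cv2.resize(a,(400,300)),cv2.resize(b[v-60:v+60,u-80:u+80],(400,300),interpolation=2)]))
E
```

```text
shift cm [ 52.87 -13.16  -2.12] turn [ 0.03 -0.01 -4.16] t 4.8 pos [ 0.4773 -0.2552  0.1387] z [ 0. -0. -1.] y [ 0.917 -0.4    0.   ] q [ 0.53  0.52 -0.2   2.1   0.19  0.54 -0.22] F [ 0.4 -0.5  0.5] gap 0.201
[array([370., 167.]), array([163., 245.])]
```

View pics/c2.png

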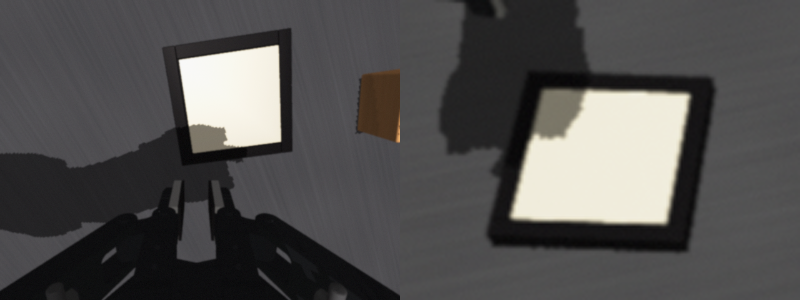

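The plate now sits square in the frame with even margins, so it is level. Next I go to the tube at height, with the fingers open.

servo_tool:
  moves:
    - [3,-0.7,-2,0,0,-1,8.5]
    - [8,-2,-4.5,0,0,-2,8.5]
    - [14,-3.5,-5,0,0,-3,8.5]
    - [20,-5,-5,0,0,-4,8.5]
    - [26,-6.5,-5,0,0,-4,8.5]

```text
t: 5.52
ee_pos: [0.5221, 0.0116, 0.1874]
tcp_rot: [0.0, 0.817, 0.576, 0.001]
contact_force: [0.8, 0.4, 1.1]
finger_gap: 0.998
```

servo_tool:
  moves:
    - [6,-1.5,0,0,0,0,8.5]
    - [12,-3,0,0,0,0,8.5]
    - [18,-4.5,0,0,0,0,8.5]
    - [22,-5.5,0,0,0,0,8.5]
    - [24,-6,0,0,0,0,8.5]

```text
t: 6.15
ee_pos: [0.5452, 0.2586, 0.1869]
tcp_rot: [-0.0, 0.816, 0.578, 0.0]
contact_force: [0.1, 0.2, 0.3]
finger_gap: 0.988
```

```bash
python3 - <<'E'
from h import *
delta([.568,.282,.17],down(-19.4))
p=shot('wrist'); a=p['img']; print(pix(p,[.568,.282,.125]).round()); cv2.imwrite('pics/w3.png',a)
hsv=cv2.cvtColor(a,cv2.COLOR_BGR2HSV); m=cv2.inRange(hsv,(105,130,50),(130,255,255))
k,l,st,c=cv2.connectedComponentsWithStats(m)
for i in range(1,k):
    if st[i,4]>100: print(st[i],c[i].round(1),ray(p,*c[i],.119).round(4),ray(p,*c[i],.088).round(4))
find(p,'tube')
q=shot('scene'); g=cv2.cvtColor(q['img'],cv2.COLOR_BGR2GRAY); mm=np.zeros_like(g); mm[190:300,105:225]=(g>150)[190:300,105:225]
M=cv2.moments(mm,True); print('plate',ray(q,M['m10']/M['m00'],M['m01']/M['m00'],.018))
E
```

```text
shift cm [2.96 1.37 1.69] turn [-0.03 -0.05 -0.02] t 6.15 pos [0.5452 0.2586 0.1869] z [-0.     0.001 -1.   ] y [ 0.943 -0.333 -0.   ] q [-0.38  0.51 -0.22  1.92  0.16  0.73 -1.04] F [0.1 0.2 0.3] gap 0.988
[337. 210.]
[ 310  177   57   58 2532] [337.8 205.5] [0.5695 0.2831 0.119 ] [0.5694 0.2762 0.088 ]
[ 311  255   46   46 1663] [333.6 277.8] [0.5522 0.2391 0.119 ] [0.5494 0.2258 0.088 ]
[ 312  328   42   45 1480] [332.4 349.7] [0.5345 0.1885 0.119 ] [0.5291 0.1677 0.088 ]
[626 409  14  24 188] [634.7 419.2] [0.7258 0.0583 0.119 ] [0.7487 0.0183 0.088 ]
tube 0.67 [0.572 0.392 0.104] [279.  16.]
tube 0.61 [0.567 0.28  0.127] [335. 214.]
plate [ 0.53667863 -0.22544064  0.018     ]
```

View pics/w3.png

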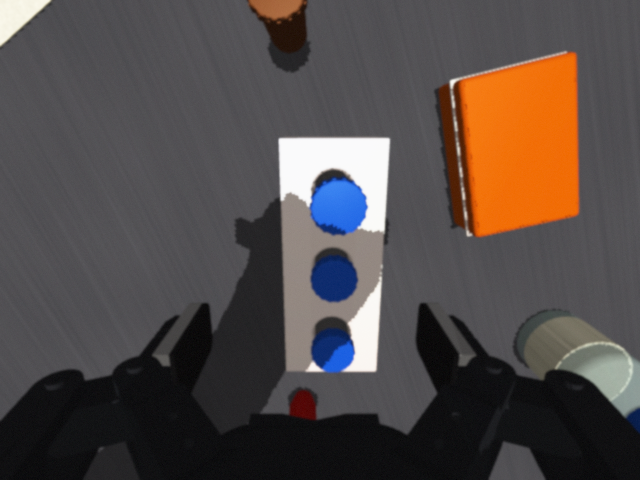

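The wrist view shows the long tube's cap at (338,205). The rack is aligned with the jaws, the brown look-alike is at (285,30), and the tip box stands clear on the right. Now I centre over the tube, descend and grip.

servo_tool:
  moves:
    - [1.5,0.7,0,0,0,0,8.5]
    - [3.1,1.4,0,0,0,0,8.5]
    - [3.1,1.4,3,0,0,0,8.5]
    - [3.1,1.4,6,0,0,0,8.5]
    - [3.1,1.4,8,0,0,0,8.5]

```text
t: 6.92
ee_pos: [0.57, 0.2798, 0.1058]
tcp_rot: [-0.0, 0.817, 0.576, -0.0]
contact_force: [0.1, -0.7, -0.4]
finger_gap: 1.0
```

```bash
python3 -c "
from h import *
delta([.569,.2815,.071],down(-19.4))"
```

```text
shift cm [ 0.13 -0.15  3.48] turn [-0.02  0.03 -0.27] t 6.92 pos [0.57   0.2798 0.1058] z [-0.001 -0.    -1.   ] y [ 0.942 -0.337 -0.   ] q [-0.42  0.65 -0.19  1.9   0.2   0.61 -1.08] F [ 0.1 -0.7 -0.4] gap 1.0
```

servo_tool:
  moves:
    - [0.1,-0.1,1,0,0,0,8.5]
    - [0.1,-0.1,2.2,0,0,0,8.5]
    - [0.1,-0.1,3.2,0,0,0,8.5]
    - [0.1,-0.1,3.4,0,0,0,8.5]
    - [0.1,-0.1,3.4,0,0,0,6]
  grip_force: 40

```text
t: 7.55
ee_pos: [0.5688, 0.2814, 0.0734]
tcp_rot: [0.0, 0.817, 0.576, 0.0]
contact_force: [-0.7, 0.2, 0.0]
finger_gap: 0.816
```

servo_tool:
  moves:
    - [0,0,0,0,0,0,4]
    - [0,0,0,0,0,0,2.5]
    - [0,0,0,0,0,0,1.5]
    - [0,0,0,0,0,0,1.5]
    - [0,0,0,0,0,0,1.5]
  grip_force: 40

```text
t: 8.18
ee_pos: [0.569, 0.2816, 0.0737]
tcp_rot: [0.0, 0.817, 0.576, 0.0]
contact_force: [-0.4, 0.0, 5.6]
finger_gap: 0.346
```

Gap is 0.346, about 29.5 mm, so the fingers hold the body. Now I draw it up straight.

servo_tool:
  moves:
    - [0,0,-1,0,0,0,1.5]
    - [0,0,-3,0,0,0,1.5]
    - [0,0,-6,0,0,0,1.5]
    - [0,0,-10,0,0,0,1.5]
    - [0,0,-13,0,0,0,1.5]

```text
t: 8.8
ee_pos: [0.5687, 0.2813, 0.2052]
tcp_rot: [0.0, 0.817, 0.576, 0.0]
contact_force: [-0.3, 0.1, -0.5]
finger_gap: 0.342
```

```bash
python3 - <<'E'
from h import *
az=-22.8; D=down(az)
T=Ro.from_rotvec(np.radians(45)*np.array([1,0,0])).as_matrix(); A=D@T; B=D@T.T
print(A[:,2],B[:,2])
delta([.537,-.226,.22],D)
p=shot('scene','s4.png'); q=shot('wrist'); cv2.imwrite('pics/s4.png',np.hstack([p['img'][60:260,240:540],cv2.resize(q['img'],(267,200))]))
E
```

```text
[-0.65185569  0.2740149  -0.70710678] [ 0.65185569 -0.2740149  -0.70710678]
shift cm [-48.85  14.04  -1.5 ] turn [ 0.03 -0.04  3.19] t 8.8 pos [0.5687 0.2813 0.2052] z [ 0.001  0.    -1.   ] y [ 0.942 -0.336  0.001] q [-0.4   0.53 -0.23  1.83  0.16  0.8  -1.05] F [-0.3  0.1 -0.5] gap 0.342
```

View pics/s4.png

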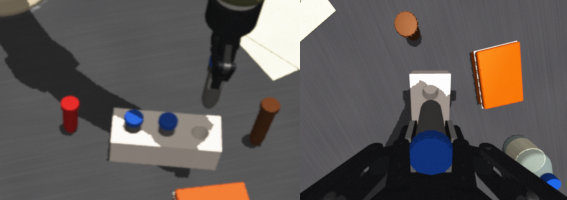

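The tube is out of its hole and in the gripper, hole empty at (200,131), short tubes still in place. I carry it over the plate.

servo_tool:
  moves:
    - [-3,0.9,-0.5,0,0,0.5,1.5]
    - [-8,2.3,-1,0,0,1,1.5]
    - [-14,4,-1.5,0,0,2,1.5]
    - [-20,5.7,-2,0,0,3,1.5]
    - [-26,7.5,-2,0,0,3,1.5]

```text
t: 9.52
ee_pos: [0.5515, 0.0095, 0.2232]
tcp_rot: [0.0, 0.832, 0.555, -0.0]
contact_force: [1.1, 0.5, -0.4]
finger_gap: 0.345
```

servo_tool:
  moves:
    - [-6,1.7,0,0,0,0,1.5]
    - [-12,3.3,0,0,0,0,1.5]
    - [-17,4.7,0,0,0,0,1.5]
    - [-21,5.8,0,0,0,0,1.5]
    - [-23,6.3,0,0,0,0,1.5]

```text
t: 10.15
ee_pos: [0.5207, -0.2275, 0.2227]
tcp_rot: [-0.0, 0.833, 0.554, -0.001]
contact_force: [0.6, 0.8, -0.2]
finger_gap: 0.341
```

```bash
python3 -c "
from h import *
delta([.537,-.226,.22],down(-22.8))"
```

```text
shift cm [0.77 1.45 0.27] turn [-0.06  0.04  0.02] t 10.15 pos [ 0.5207 -0.2275  0.2227] z [-0.001 -0.    -1.   ] y [ 0.922 -0.387 -0.001] q [ 0.45  0.43 -0.19  1.96  0.12  0.76 -0.21] F [ 0.6  0.8 -0.2] gap 0.341
```

servo_tool:
  moves:
    - [0.2,0.4,0,-5,0,0,1.5]
    - [0.4,0.8,0,-10,0,0,1.5]
    - [0.6,1.2,0,-15,0,0,1.5]
    - [0.8,1.5,0,-20,0,0,1.5]
    - [0.8,1.5,0,-24,0,0,1.5]

```text
t: 10.78
ee_pos: [0.5387, -0.222, 0.2231]
tcp_rot: [0.173, 0.813, 0.543, 0.116]
contact_force: [0.1, 0.1, -1.1]
finger_gap: 0.347
```

```bash
python3 -c "
from h import *
D=down(-22.8)@Ro.from_rotvec([-np.pi/4,0,0]).as_matrix()
delta([.537,-.226,.22],D)"
```

```text
shift cm [-0.44 -0.13  0.28] turn [-20.9   -0.22   0.2 ] t 10.78 pos [ 0.5387 -0.222   0.2231] z [ 0.378 -0.155 -0.913] y [ 0.843 -0.35   0.408] q [ 0.26  0.33  0.01  2.25  0.33  0.15 -0.44] F [ 0.1  0.1 -1.1] gap 0.347
```

The outward tilt runs into joint 6's lower limit (0.15, limit 0.11). Tilting inward, with the cap end outward, has plenty of range, so I'll tilt that way.

servo_tool:
  moves:
    - [-0.1,0,0,6,0,0,1.5]
    - [-0.2,0,0,15,0,0,1.5]
    - [-0.3,-0.1,0.1,24,0,0,1.5]
    - [-0.4,-0.1,0.2,33,0,0,1.5]
    - [-0.4,-0.1,0.2,40,0,0,1.5]

```text
t: 11.4
ee_pos: [0.5378, -0.2262, 0.221]
tcp_rot: [-0.118, 0.823, 0.55, -0.078]
contact_force: [-0.0, -0.6, -1.4]
finger_gap: 0.346
```

```bash
python3 -c "
from h import *
D=down(-22.8)@Ro.from_rotvec([np.pi/4,0,0]).as_matrix()
delta([.537,-.226,.21],D)"
```

```text
shift cm [-0.01  0.23  1.07] turn [28.75  0.08  0.25] t 11.4 pos [ 0.5378 -0.2262  0.221 ] z [-0.258  0.108 -0.96 ] y [ 0.887 -0.368 -0.28 ] q [ 0.48  0.57 -0.26  1.73  0.11  1.14 -0.21] F [-0.  -0.6 -1.4] gap 0.346
```

servo_tool:
  moves:
    - [0,0,0.3,8,0,0,1.5]
    - [0,0.1,0.6,16,0,0,1.5]
    - [0,0.2,0.9,23,0,0,1.5]
    - [0,0.2,1,28,0,0,1.5]
    - [0,0.2,1,29,0,0,1.5]

```text
t: 12.02
ee_pos: [0.5366, -0.2257, 0.209]
tcp_rot: [-0.32, 0.768, 0.513, -0.213]
contact_force: [0.0, 0.5, -1.3]
finger_gap: 0.342
```

servo_tool:
  moves:
    - [0,0,0,0,0,0,1.5]
    - [0,0,0,0,0,0,1.5]
    - [0,0,0,0,0,0,1.5]
    - [0,0,0,0,0,0,1.5]
    - [0,0,0,0,0,0,1.5]

```text
t: 12.65
ee_pos: [0.5363, -0.2268, 0.2111]
tcp_rot: [-0.318, 0.769, 0.513, -0.212]
contact_force: [0.2, 0.1, -0.7]
finger_gap: 0.341
```

```bash
python3 - <<'E'
from h import *
D=down(-22.8)@Ro.from_rotvec([np.pi/4,0,0]).as_matrix()
delta([.537,-.226,.21],D)
p=shot('scene'); q=shot('top'); w=shot('wrist')
s,P,M=cur(); z=M[:,2]; tip=P+z*.060; cap=P-z*.055
print('tip',tip.round(3),pix(p,tip),pix(q,tip),'cap',pix(p,cap),pix(q,cap)); find(p,'tube'); find(q,'tube');find(p,'plate')
cr=lambda im,u,v:cv2.resize(im[v-75:v+75,max(0,u-100):max(0,u-100)+200],(400,300),interpolation=2)
u=pix(p,P).astype(int);v=pix(q,P).astype(int)
cv2.imwrite('pics/f5.png',np.vstack([np.hstack([cr(p['img'],*u),cr(q['img'],*v)]),np.hstack([cv2.resize(w['img'],(400,300)),cv2.resize(p['img'],(400,300))])]))
print(u,v)
E
```

```text
shift cm [0.1  0.1  0.05] turn [0.03 0.13 0.13] t 12.65 pos [ 0.5363 -0.2268  0.2111] z [-0.652  0.272 -0.707] y [ 0.653 -0.272 -0.707] q [ 0.45  0.83 -0.23  1.44  0.05  1.67 -0.18] F [ 0.2  0.1 -0.7] gap 0.341
tip [ 0.497 -0.211  0.168] [149.88242298 175.74458489] [481.25676539 288.45847479] cap [117.76027602 185.07929261] [512.75385444 238.98135531]
tube 0.7 [0.584 0.399 0.082] [505. 180.]
tube 0.63 [ 0.549 -0.214  0.23 ] [140. 178.]
tube 0.52 [0.75 0.04 0.09] [336. 301.]
tube 0.63 [ 0.521 -0.213  0.207] [489. 273.]
tube 0.63 [0.571 0.394 0.115] [163. 258.]
plate 0.97 [ 0.536 -0.228  0.019] [163. 245.]
[134 180] [497 263]
```

View pics/f5.png

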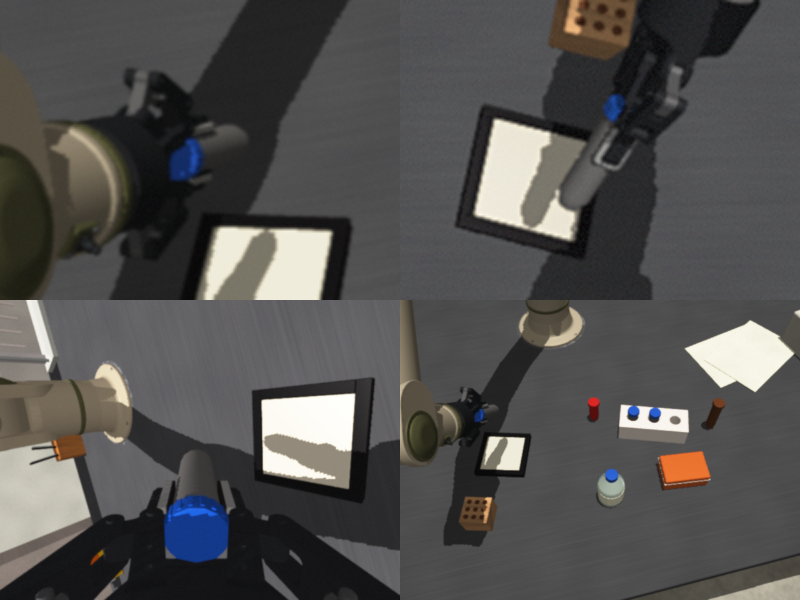

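The final view shows the tube gripped at 45° over the plate, cap end higher. Its lower end is at top pixel (482,288), against (481,288) predicted. The plate is level and everything else is in place, so I hand in.

```bash
python3 -c "
from h import *
print(arm.hand_in()); s=arm.sense(); print(s['t'],s['ee_pos'],s['finger_gap'])"
```

```text
the job is handed in; nothing more can be done
None
the job is handed in; nothing more can be done
```

The job is done and handed in, at about 13 s of the 58 s allowed. No verdict is reported.

- **Plate:** I pressed it over the pin until the fingers stopped at 18 mm with about 25 N, a little over the suggested 10 to 20 N. After that it lay square and level in its frame in the pictures.
- **Tube:** I drew the long tube straight up out of the rack (jaw opening about 29 mm, which matches the body). I then carried it over the plate and tipped it to 45° with the cap end higher.
- **Tilt direction:** my first try, tipping with the tool pointing away from the robot, ran into a joint limit at about 24°. I tilted it back the other way, and no contact force showed.
- **Last checks:** the tool was at 45.0°. The tube's middle was within a few mm of the plate's centre, and its lower end was about 0.165 m above the bench. The lower end appeared where predicted in the top view, to about a pixel. The short tubes, bottle, tip box and block looked unmoved. No check failed.

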